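Lock the brushing turntable

TASK

Lock the little turntable on the bench so that the sprocket on it can be wire-brushed: push its slotted disc round until the slot faces the flat steel locking bar, then push the bar fully home through the slot. Leave the sprocket sitting down on the spindle, and do not lift or shift the other loose things lying about.

Things in the scene. Friction and masses are not known exactly. Their poses are not given: they have to be found in the camera images.
- stand: dark green-grey cast foot of the turntable, fixed to the bench, 176 mm across. Origin on the bench (z = 0) on the disc's vertical turning axis; its z is up; its +y points level from the axis along the centre line of the locking bar, so the bar is pushed home towards -y of this frame.
- disc (a joint): angle (rad) of the slotted steel disc about the vertical axis, counterclockwise positive from above, no end stops. 0: the slot points straight away from the bar (to -y of stand); +3.1416 or -3.1416: the slot faces the bar. Turns either way with light friction (about 0.2 N m) and stays where it is left.
- slot (a point): middle of the slot's mouth at the disc's rim, 80 mm from the turning axis, 46 mm above the bench. The slot is cut radially into the rim: 20 mm wide, from radius 48 mm out to the rim, its mouth widened to 28 mm by 4 mm chamfers.
- stud (a point): top of one of the four upright studs by which the disc can be pushed round: 94 mm above the bench, 45 degrees counterclockwise from the slot. Studs are 12 mm thick, at radius 58 mm, 45, 135, 225 and 315 degrees from the slot, with hexagon nuts (21 mm over the corners) round their feet up to 62 mm above the bench.
- spindle_top (a point): top of the spindle in the middle of the disc, 22 mm thick, 84 mm above the bench. The disc turns with it; it is 160 mm across, its underside 40 mm and its top 52 mm above the bench.
- bar (a joint): how far (m) the locking bar has been pushed in: 0 fully drawn back, 0.040 fully home at its stop. It slides level in its guide with about 2 N of friction and stays where it is left. If the slot is not in line the bar's nose strikes the disc's rim; if it is a few mm off, the round nose centres the disc.
- bar_nose (a point): tip of the bar's rounded nose, 46 mm above the bench, 92 mm from the turning axis with the bar drawn back, 52 mm at home. The bar is flat steel, 14 mm wide, 12 mm thick, 40 to 52 mm above the bench.
- bar_tab (a point): middle of the top edge of the outer face of the bar's turned-up end, the tab to push on, 92 mm above the bench. The tab is an upright plate 34 mm wide across the bar, 8 mm thick, 40 to 92 mm above the bench. This face looks away from the disc, 192 mm from the turning axis when the bar is drawn back, 152 mm at home.
- guide (a point): middle of the top of the bar's guide block, 60 mm above the bench (65 mm at its screw heads), 119 mm from the turning axis. The block is 48 mm wide and 46 mm long along the bar.
- sprocket: loose rusty toothed sprocket, 80 mm across, 10 mm thick, bore 26 mm, lying on the disc round the spindle; origin in the middle of its underside, 52 mm above the bench. It turns with the disc and must stay there.
- wire_brush: loose wire brush with a wooden handle, 250 long, lying near the far side of the disc (bystander, leave it; sizes in mm, origin in the middle of its underside)
- socket: loose steel socket, 28 across, 38 tall, standing beside the bar's guide (bystander, leave it; sizes in mm, origin in the middle of its underside)
- big_nut: loose hexagon nut, 30 across, 16 tall, lying on the other side of the guide (bystander, leave it; sizes in mm, origin in the middle of its underside)
- spanner: loose combination spanner (open jaw and ring), 190 long, lying flat near the disc (bystander, leave it; sizes in mm, origin in the middle of its underside)
- spare_sprocket: loose small toothed sprocket, 66 across, 9 thick, lying flat on the bench (bystander, leave it; sizes in mm, origin in the middle of its underside)
- oil_tin: loose aluminium tin, 54 across, 75 tall, standing upright (bystander, leave it; sizes in mm, origin in the middle of its underside)
- screwdriver: loose screwdriver, lying on the robot's side of the disc (bystander, leave it; sizes in mm, origin in the middle of its underside)
Things that resemble listed ones, but are neither listed nor needed, are in the scene too. What is shaped like the sprocket but purple is not meant.

How it is judged (in metres and radians):
On the way, in this order (a step that is already met when the one before it is completed fails the run):
1. the slot faces the bar (its mouth within 8 mm of the bar's centre line) (x of slot in the frame of stand between -0.008 and 0.008 m and y of slot in the frame of stand above 0.05 m), for 0.1 s.
2. the bar is pushed home through the slot (all of step 1 and value of joint bar above 0.036 m), for 0.2 s.
At the end, for the whole second after the job is handed in: The bar stands in the slot, pushed in at least 36 of its 40 mm, with the slot's mouth within 6 mm of the bar's centre line and the disc at rest; the sprocket still lies on the disc round the spindle (within 10 mm of the axis, not raised more than 6 mm) (x of slot in the frame of stand between -0.006 and 0.006 m and y of slot in the frame of stand above 0.05 m and value of joint bar above 0.036 m and velocity of joint disc between -0.05 and 0.05 rad/s and horizontal distance between sprocket and stand below 0.01 m and z of sprocket in the frame of stand below 0.058 m); the robot touches nothing.
It fails at once if the sprocket is lifted off the disc (z of sprocket in the frame of stand above 0.064 m).
It fails at once if a loose thing on the bench is shifted more than 30 mm (distance of any of wire_brush, socket, big_nut, spanner, spare_sprocket, oil_tin, screwdriver from where it was at the start of the episode above 0.03 m).
It fails at once if a loose thing on the bench is lifted more than 15 mm (height (world z) of any of wire_brush, socket, big_nut, spanner, spare_sprocket, oil_tin, screwdriver above 0.015 m).
It also fails if it takes over 45 s, if anything falls off the work surface, if the arm or the gripper's body presses on something with over 40 N, if the wrist force passes 120 N, or if a joint passes its speed limit or range.

ROBOT

A 6-joint arm with a two-finger parallel gripper is mounted at the origin on the work surface. World frame = base frame: x ahead of the robot, y to its left, z up, the work surface at z = 0. Lengths are in mm, angles in degrees, forces in N, time in s.
With the tool pointing down it reaches from about 350 to 850 mm from the base axis. Payload 8.1 kg.
Tool frame: the origin (TCP) lies midway between the tips of the shut fingers; the grasp point (between the pads) lies 19 mm behind it (grip_point_offset is the distance from the TCP to the grasp point, in mm); x points along the fingers, z is the direction in which the jaws open and shut, and the axes are right-handed (so a half turn about x gives the same grasp; the last joint's range is limited). The gripper opens to 85 mm and grips with 20 to 120 N. Pads are 22 mm wide; open, the fingers measure 114 mm over their backs; the gripper's body (76 mm by 85 mm) begins 54 mm behind the grasp point. The pads swing forward as they close: fully open they stand 13 mm farther back than shut.
Start: joints at [64.836, 7.471, 85.268, -0, 87.261, -4.893], TCP at [207.858, 562.85, 231.292] pointing down, gripper open.
Joint ranges: [-169.43, 169.43], [-51.17, 129.36], [1.28, 143.12], [-76.62, 256.62], [0, 156.53], [-152.29, 152.29]. Speed limits (degrees/s): [136.94, 136.94, 159.86, 180, 180, 180].

INTERFACE

Orientations are given as [roll, pitch, yaw] about the fixed x, y, z axes, in that order (R = Rz(yaw) Ry(pitch) Rx(roll)).
In Python, from bench import sense, snapshot, hand_in, grip_point_offset gives the robot as it stands.
- The arm moves only by the tool carry_out, never from a script. Its argument "rows" is one flat list of numbers, 7 for each row, row after row: the turn, a rotation vector about the tool's x, y, z in units of 8 degrees (1.0 is 8 degrees), then the shift along the tool's x, y, z in units of 25 mm (1.0 is 25 mm), then the gripper command: -1 is fully open, 1 is shut, values between are in proportion. A call has 1 to 5 rows; each row is the pose to reach, as a shift and turn from the pose commanded when the call began, along the tool's axes at that moment; what a row does not reach only later rows make up. A row lasts 1/10 s, in which the tool goes at most 50 mm and 8.59 degrees, less where a joint would pass 70% of its speed; a pose out of reach is approached as far as the arm can. A call with a gripper value outside its range is refused whole. The fingers move at their own pace and stop on an object; "force" is the grip in N (left out, the last holds). Time passes only in rows, so rows that repeat a pose let the fingers close. It gives the time, the measured TCP pose, the force and the opening at its end, in the units of the state.
- sense(): the state, without advancing time (a new reading comes with each control period).
- snapshot(name): name is "side" or "top" or "wrist"; returns a dict with "color" (480x640x3 uint8, red, green, blue), "fx", "fy", "cx", "cy" (pixels), "rvec" (rotation vector, rad) and "tvec" (3), from world to camera coordinates, as OpenCV has them; the wrist camera has in their place "T_tool_cam" (4x4, takes a point from camera to tool coordinates, whose origin is the TCP and whose axes are the tool frame's). Camera axes: x right, y down, z forward; pixel columns grow to the right and rows downward; lengths in mm; the calibration is good to about 2 mm. A picture is of the moment at which its call begins: read the wrist's pose just before it. There is no depth.
- hand_in(): hands the job in, once; it reports no verdict.
The state is a dict: "time": time; "joint_pos": joint angles; "qd": joint speeds; "joint_efforts": joint torques, N m; "tool_pos": TCP position; "tcp_rot": TCP orientation; "ft_force": force on the tool from outside, world axes, zero at the start; "wrist_torque": the same for the moment, N m; "finger_gap": finger opening in mm.
Only numpy, scipy, OpenCV 4.12 (cv2) and the standard library are available. Lean on these libraries where they do the work, as an engineer would, in place of code of your own. Each camera call takes 0.05 s, during which the arm holds its last target.

## Working session

There is one attempt and no reset: what is moved stays moved. The work goes in short steps, Python scripts to look and compute and a tool call to move; the robot and the scene stay as the last step left them, time stands still between calls to the robot, and variables do not carry over. Pictures are saved under pics/ and viewed, and the job is handed in when it is done.

Besides the shell and the picture viewer there is one more tool, called as name(argument=value, ...) on one line, values as JSON. carry_out: Moves the arm, as the interface text tells. Its arguments: {"type":"object","properties":{"rows":{"type":"array","items":{"type":"number"}},"force":{"type":"number"}},"required":["rows"]}

```bash
ls; mkdir -p pics
python3 - <<'E'
from bench import *
import cv2,json
s=sense();print(s)
for n in("top","side","wrist"):
    d=snapshot(n);cv2.imwrite(f"pics/{n}0.png",d["color"][:,:,::-1])
    print(n,{k:v for k,v in d.items() if k!="color"})
E
```

```text
pics
{'time': 0.0, 'joint_pos': array([ 6.48355618e+01,  7.51616149e+00,  8.53306842e+01,  3.05427225e-03,
        8.72612540e+01, -4.89435712e+00]), 'qd': array([-0.00585287, -0.02063175,  0.01309901, -0.00330331,  0.02935693,
        0.00440999]), 'joint_efforts': array([-1.89964310e-03, -5.69393992e+01, -5.00549197e+01, -3.24351140e-04,
        1.45446687e-02, -6.75056776e-05]), 'tool_pos': array([207.60286363, 562.34486285, 230.21998735]), 'tcp_rot': array([ 173.48922175,   89.89185725, -116.7810081 ]), 'ft_force': array([-0.88431041,  0.09983068, -0.31561532]), 'wrist_torque': array([0.04164991, 0.0412114 , 0.02940175]), 'finger_gap': 85.45742396695125}
top {'fx': 437.74906978147095, 'fy': 437.74906978147095, 'cx': 317.53250588419735, 'cy': 240.82228797840236, 'rvec': array([ 2.14654965, -2.13304124,  0.17911604]), 'tvec': array([-112.90447224,  562.95338663,  793.65605711])}
side {'fx': 443.24975645211924, 'fy': 443.24975645211924, 'cx': 317.75261968970085, 'cy': 240.53626594997007, 'rvec': array([ 0.34884999, -2.67999116,  1.31398347]), 'tvec': array([531.73882969, 225.16314187, 614.64189276])}
wrist {'fx': 342.8646899108179, 'fy': 342.8646899108179, 'cx': 322.5801117251462, 'cy': 240.06979989499615, 'T_tool_cam': array([[-2.94656172e-04, -3.11302167e-01,  9.50310936e-01,
        -1.43252987e+02],
       [ 1.54631944e-03, -9.50309982e-01, -3.11301375e-01,
         8.06323959e+01],
       [ 9.99998761e-01,  1.37775740e-03,  7.61387293e-04,
        -1.28352202e+00],
       [ 0.00000000e+00,  0.00000000e+00,  0.00000000e+00,
         1.00000000e+00]])}
```

View pics/top0.png

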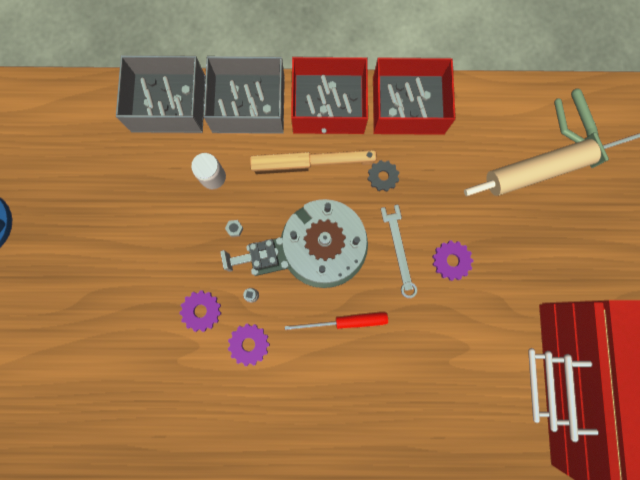

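View pics/side0.png

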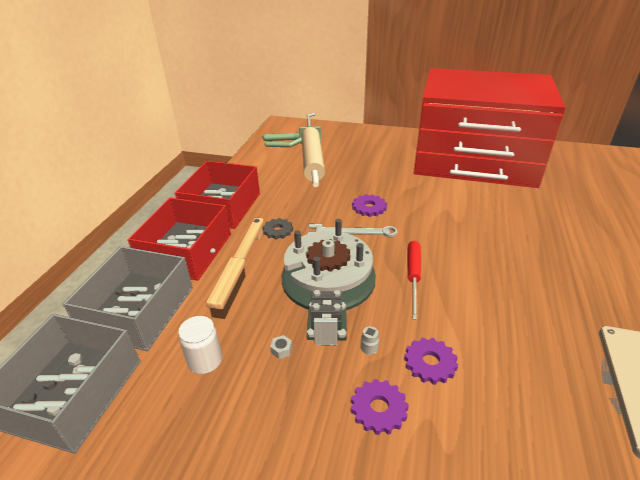

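View pics/wrist0.png

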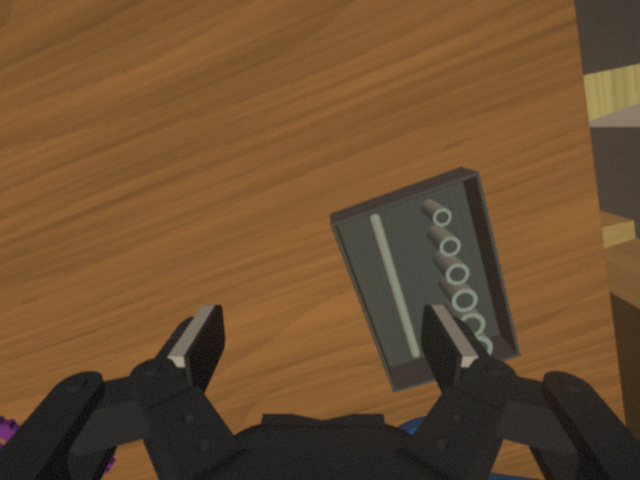

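Run:
```python
import cv2
a=cv2.imread("pics/top0.png");cv2.imwrite("pics/crop_top.png",cv2.resize(a[185:305,205:385],None,fx=4.4,fy=4.4,interpolation=cv2.INTER_CUBIC))
a=cv2.imread("pics/side0.png");cv2.imwrite("pics/crop_side.png",cv2.resize(a[210:360,250:430],None,fx=4,fy=4,interpolation=cv2.INTER_CUBIC))
```

```text
(no output)
```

View pics/crop_top.png

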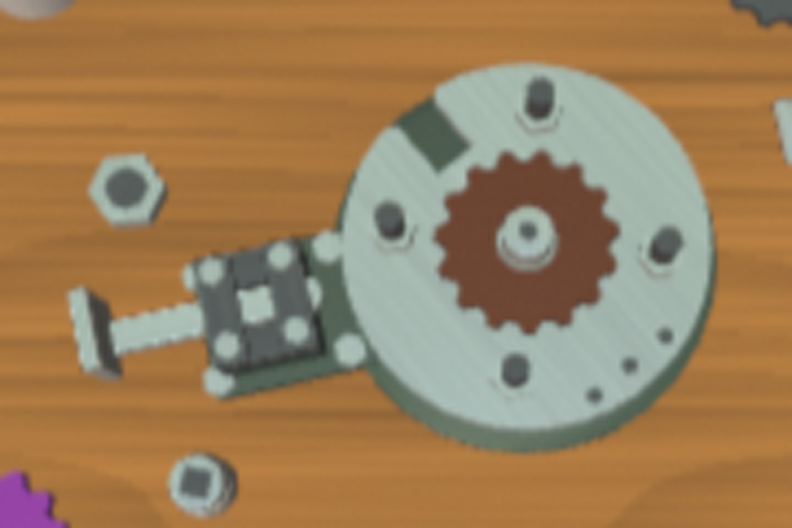

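View pics/crop_side.png

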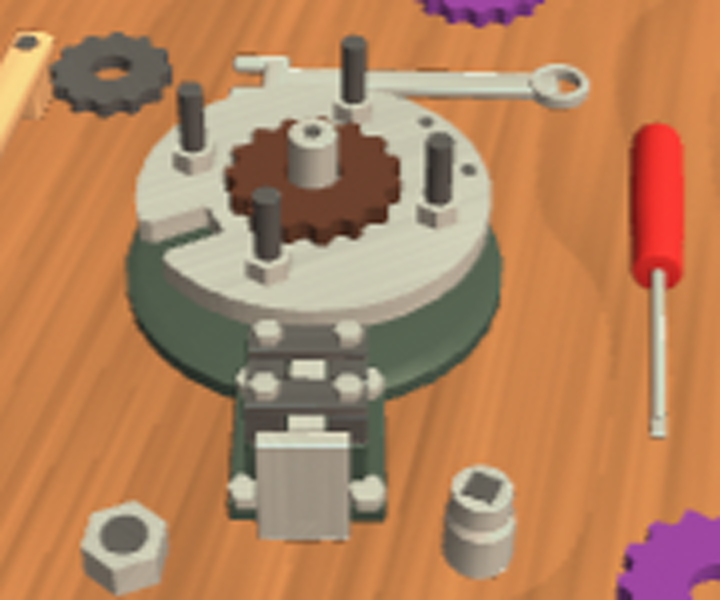

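The crops show one turntable: rusty sprocket at top-view (324,239), slot notch at about (301,213), tab at (225,261). The lookalikes are the purple sprockets (201,311), (249,345) and (453,261), plus the dark spare sprocket (383,176). None of them sits on the disc.

```bash
cat > h.py <<'E'
import numpy as np,cv2
from bench import *
def ray(d,u,v):
    R,_=cv2.Rodrigues(d["rvec"]);o=-R.T@d["tvec"]
    return o,R.T@np.array([(u-d["cx"])/d["fx"],(v-d["cy"])/d["fy"],1.])
def onz(d,u,v,z):
    o,r=ray(d,u,v);return o+r*(z-o[2])/r[2]
def tri(d1,p1,d2,p2):
    o,r=ray(d1,*p1);q,s=ray(d2,*p2)
    t=np.linalg.lstsq(np.c_[r,-s],q-o,rcond=None)[0];a=o+r*t[0];b=q+s*t[1]
    return (a+b)/2,np.linalg.norm(a-b)
def proj(d,P):
    return cv2.projectPoints(np.array(P,float).reshape(-1,3),d["rvec"],d["tvec"],np.array([[d["fx"],0,d["cx"]],[0,d["fy"],d["cy"]],[0,0,1]]),None)[0][:,0]
E
python3 - <<'E'
from h import *
np.set_printoptions(precision=1,suppress=True)
t=snapshot("top");s=snapshot("side")
T=lambda x,y:(205+x/4.4-.5,185+y/4.4-.5)
S=lambda x,y:(250+x/4-.5,210+y/4-.5)
st=[(540,85),(387,210),(670,237),(515,360)];ss=[(190,90),(266,195),(353,43),(440,140)]
print("studs",[onz(t,*T(*p),94)[:2] for p in st],[onz(s,*S(*p),94)[:2] for p in ss])
print("spindle",onz(t,*T(528,231),84),onz(s,*S(313,131),84))
print("slot in/mouth",onz(t,*T(455,158),52),onz(t,*T(416,110),52))
print("tab ends",onz(t,*T(74,291),92),onz(t,*T(98,375),92),'side',onz(s,*S(257,447),92),onz(s,*S(349,447),92))
# disc ellipse: light top mask
im=t["color"];hsv=cv2.cvtColor(im,cv2.COLOR_RGB2HSV)
m=((hsv[...,1]<60)&(hsv[...,2]>130)).astype('uint8');m=cv2.morphologyEx(m,cv2.MORPH_OPEN,np.ones((3,3)))
c=max(cv2.findContours(m[190:300,270:380],cv2.RETR_EXTERNAL,cv2.CHAIN_APPROX_NONE)[0],key=cv2.contourArea)
P=np.array([onz(t,u+270,v+190,52)[:2] for u,v in c[:,0]])
(cx,cy),r=cv2.minEnclosingCircle(P.astype('float32'));print("disc",cx,cy,r)
print("guide",onz(t,*T(257,304),60))
print("socket",onz(t,*T(196,482),38),"nut",onz(t,*T(127,188),16),onz(s,*S(482,487),38))
E
```

```text
studs [array([ 624.6, -126.5]), array([571.3, -63.6]), array([ 560.8, -180.1]), array([ 509.6, -116.6])] [array([ 622.9, -126. ]), array([570.3, -63.8]), array([ 560.7, -178.8]), array([ 507.8, -117.2])]
spindle [ 564.6 -121.9   84. ] [ 565.4 -122.7   84. ]
slot in/mouth [602.2 -90.6  52. ] [623.5 -73.4  52. ]
tab ends [537.   64.2  92. ] [502.6  53.   92. ] side [536.8  68.2  92. ] [505.4  60.1  92. ]
disc 560.5892333984375 -115.0416259765625 87.65333557128906
guide [536.4  -7.   60. ]
socket [461.8  19.9  38. ] nut [594.9  58.6  16. ] [462.4  19.8  38. ]
```

```bash
cat >> h.py <<'E'
from scipy.spatial.transform import Rotation as Ro
def Rt(): return Ro.from_euler("xyz",sense()["tcp_rot"],degrees=True)
C=np.array([566.,-121.8]);BA=104.2
def goal(p,yawz,n=1):
    """print row-units to reach world p with tool down, jaw(z) axis at yawz deg"""
    s=sense();R=Rt().as_matrix()
    zz=np.array([np.cos(np.radians(yawz)),np.sin(np.radians(yawz)),0]);x=np.array([0,0,-1.])
    G=np.c_[x,np.cross(zz,x),zz]
    rv=Ro.from_matrix(R.T@G).as_rotvec(degrees=True)
    print("turn(8deg)",np.round(rv/8,3),"deg",rv.round(1),"shift(25mm)",np.round(R.T@(np.array(p)-s["tool_pos"])/25,3))
E
python3 - <<'E'
from h import *
np.set_printoptions(precision=3,suppress=True)
print(Rt().as_matrix(), grip_point_offset)
R=Rt().as_matrix();print("jaw yaw",np.degrees(np.arctan2(R[1,2],R[0,2])))
for a in (-4.8,85,175,265):
  p=[*(C+58*np.array([np.cos(np.radians(a)),np.sin(np.radians(a))])),130];print(a,p)
  for y in(a-90,a+90):goal(p,y)
E
```

```text
[[-0.    -0.938  0.347]
 [-0.001  0.347  0.938]
 [-1.     0.    -0.001]] 18.700000000000003
jaw yaw 69.72522498157687
-4.8 [np.float64(623.7965858364712), np.float64(-126.6533149132743), 130]
turn(8deg) [20.566 -0.002  0.009] deg [164.5  -0.    0.1] shift(25mm) [  4.047 -25.165 -20.092]
turn(8deg) [-1.934 -0.006 -0.002] deg [-15.5  -0.1  -0. ] shift(25mm) [  4.047 -25.165 -20.092]
85 [np.float64(571.0550330793642), np.float64(-64.02070751067876), 130]
turn(8deg) [ 9.341 -0.006  0.004] deg [74.7 -0.   0. ] shift(25mm) [  4.046 -22.318 -18.473]
turn(8deg) [-13.159  -0.004  -0.006] deg [-105.3   -0.    -0.1] shift(25mm) [  4.046 -22.318 -18.473]
175 [np.float64(508.2207075106788), np.float64(-116.74496692063582), 130]
turn(8deg) [-1.909 -0.006 -0.002] deg [-15.3  -0.1  -0. ] shift(25mm) [  4.049 -20.691 -21.322]
turn(8deg) [20.591 -0.002  0.009] deg [164.7  -0.    0.1] shift(25mm) [  4.049 -20.691 -21.322]
265 [np.float64(560.9449669206358), np.float64(-179.57929248932123), 130]
turn(8deg) [-13.159  -0.004  -0.006] deg [-105.3   -0.    -0.1] shift(25mm) [  4.05  -23.54  -22.949]
turn(8deg) [ 9.341 -0.006  0.004] deg [74.7 -0.   0. ] shift(25mm) [  4.05  -23.54  -22.949]
```

carry_out(rows=[1.04,0,0,0.2,-1.9,-0.5,0.15,2.08,0,0,0.4,-3.0,-2.0,0.15,3.1,0,0,0.6,-4.4,-3.4,0.15,4.1,0,0,0.8,-5.8,-4.8,0.15,5.2,0,0,1.0,-7.2,-6.2,0.15])

```text
time: 0.75
tool_pos: [323.3, 353.3, 206.0]
tcp_rot: [-21.1, 90.0, 6.9]
ft_force: [0.9, 0.2, -0.5]
finger_gap: 36.3
```

Run:
```python
from h import *
s=sense();print(s["time"],s["tool_pos"],s["joint_pos"],s["finger_gap"])
goal([560.9,-179.6,130],-5)
```

```text
0.75 [323.33779011 353.33961176 206.00331988] [ 4.14074915e+01 -1.08925393e+01  1.05908194e+02 -7.16247764e-03
  8.49739528e+01  1.33744813e+01] 36.2820951373039
turn(8deg) [4.129e+00 2.000e-03 0.000e+00] deg [33.  0.  0.] shift(25mm) [  3.042 -23.282  -1.632]
```

carry_out(rows=[1,0,0,0.3,-1.9,-0.13,0.15,2,0,0,0.5,-3.8,-0.26,0.15,3,0,0,0.7,-5.7,-0.4,0.15,4.1,0,0,0.9,-7.6,-0.53,0.15,4.13,0,0,1.0,-9.5,-0.66,0.15])

```text
time: 1.25
tool_pos: [421.4, 136.3, 181.0]
tcp_rot: [35.3, 90.0, 30.3]
ft_force: [0.2, 1.4, -0.6]
finger_gap: 36.4
```

Run:
```python
from h import *
s=sense();print(s["time"],s["tool_pos"],s["joint_pos"],s["finger_gap"])
goal([560.9,-179.6,130],-5)
```

```text
1.25 [421.40270896 136.33260894 181.00215101] [ 1.12861402e+01 -1.60891257e+01  1.12915485e+02  3.78699630e-03
  8.31627113e+01  1.63079111e+01] 36.37542557477231
turn(8deg) [-0.003  0.001 -0.001] deg [-0.  0. -0.] shift(25mm) [  2.04  -12.101   6.664]
```

carry_out(rows=[0,0,0,0.4,-1.7,0.9,0.15,0,0,0,0.8,-3.4,1.8,0.15,0,0,0,1.2,-5.1,2.7,0.15,0,0,0,1.4,-6.8,3.7,0.15,0,0,0,1.5,-8.5,4.6,0.15])

```text
time: 1.75
tool_pos: [518.6, -85.0, 143.1]
tcp_rot: [150.4, 90.0, 145.7]
ft_force: [0.1, 1.0, 0.7]
finger_gap: 36.1
```

Run:
```python
from h import *
s=sense();print(s["time"],s["tool_pos"],s["joint_pos"],s["finger_gap"])
goal([560.9,-179.6,130],-5)
```

```text
1.75 [518.58045555 -84.97378213 143.07215696] [-1.49048439e+01 -6.15609285e-01  1.03049197e+02  1.15182404e-02
  7.75983076e+01 -1.01856698e+01] 36.13325705362716
turn(8deg) [ 0.035 -0.004 -0.002] deg [ 0.3 -0.  -0. ] shift(25mm) [ 0.521 -3.633  1.999]
```

carry_out(rows=[0,0,0,0.2,-1.6,0.9,0.15,0,0,0,0.4,-3.0,1.7,0.15,0,0,0,0.52,-3.63,2.0,0.15,0,0,0,0.52,-3.63,2.0,0.15])

```text
time: 2.15
tool_pos: [560.7, -180.0, 129.9]
tcp_rot: [-166.2, 89.9, -171.1]
ft_force: [-0.6, 0.7, 0.0]
finger_gap: 36.2
```

Run:
```python
from h import *
s=sense();print(s["time"],s["tool_pos"],s["joint_pos"],s["finger_gap"])
goal([560.9,-179.6,68],-5)
d=snapshot("side");cv2.imwrite("pics/side1.png",d["color"][150:360,220:480,::-1].repeat(2,0).repeat(2,1))
d=snapshot("wrist");cv2.imwrite("pics/wrist1.png",d["color"][:,:,::-1])
```

```text
2.15 [ 560.73523819 -180.03989398  129.87730351] [-2.27694258e+01  9.76644628e+00  9.35244109e+01 -3.09109231e-02
  7.67579267e+01 -1.78880954e+01] 36.15136345496133
turn(8deg) [ 0.016 -0.007  0.002] deg [ 0.1 -0.1  0. ] shift(25mm) [2.475 0.019 0.007]
```

View pics/side1.png

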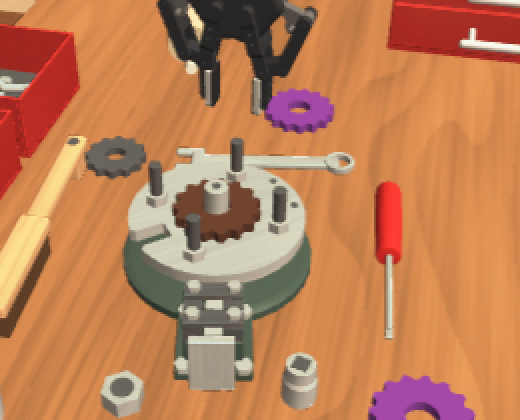

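View pics/wrist1.png

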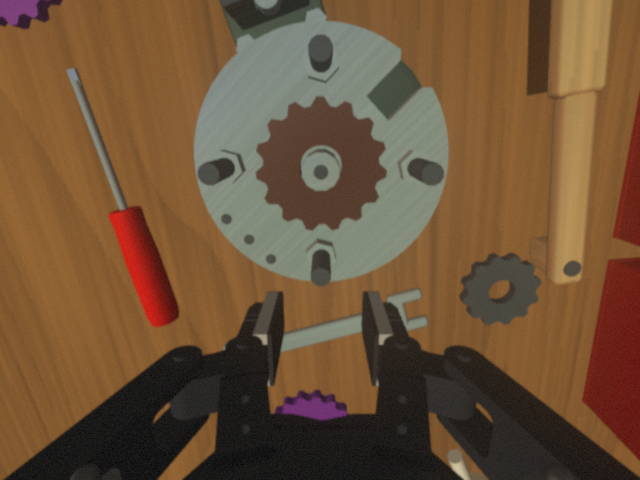

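The wrist view has the far stud at (320,270), centred between the pads (270 and 375). The side view shows the fingers above it. I'll descend to z 68.

carry_out(rows=[0,0,0,0.8,0,0,0.15,0,0,0,1.6,0,0,0.15,0,0,0,2.2,0,0,0.15,0,0,0,2.47,0,0,0.15,0,0,0,2.47,0,0,0.15])

```text
time: 2.75
tool_pos: [559.9, -176.6, 68.0]
tcp_rot: [160.5, 89.9, 155.8]
ft_force: [0.1, -0.0, 0.6]
finger_gap: 36.3
```

Run:
```python
from h import *
s=sense();print(s["time"],s["tool_pos"],s["finger_gap"],s["ft_force"])
d=snapshot("wrist");cv2.imwrite("pics/wrist2.png",d["color"][:,:,::-1])
# arc rows
R=Rt().as_matrix()
for a0 in(265,):
  for k in range(1,13):
    a=265+6*k;p=np.r_[C+58*np.array([np.cos(np.radians(a)),np.sin(np.radians(a))]),68]
    print(a,end=' ');goal(p,-5+6*k)
```

```text
2.75 [ 559.93929266 -176.5659445    68.00739101] 36.282873092840454 [ 0.07884357 -0.01648332  0.64581416]
271 turn(8deg) [-0.709 -0.003 -0.001] deg [-5.7 -0.  -0. ] shift(25mm) [ 0.044 -0.088  0.262]
277 turn(8deg) [-1.459 -0.003 -0.002] deg [-11.7  -0.   -0. ] shift(25mm) [ 0.044 -0.052  0.502]
283 turn(8deg) [-2.209e+00 -3.000e-03 -2.000e-03] deg [-17.7  -0.   -0. ] shift(25mm) [0.044 0.01  0.737]
289 turn(8deg) [-2.959e+00 -3.000e-03 -2.000e-03] deg [-23.7  -0.   -0. ] shift(25mm) [0.044 0.095 0.964]
295 turn(8deg) [-3.709e+00 -3.000e-03 -2.000e-03] deg [-29.7  -0.   -0. ] shift(25mm) [0.044 0.204 1.181]
301 turn(8deg) [-4.459e+00 -3.000e-03 -2.000e-03] deg [-35.7  -0.   -0. ] shift(25mm) [0.044 0.336 1.386]
307 turn(8deg) [-5.209e+00 -3.000e-03 -2.000e-03] deg [-41.7  -0.   -0. ] shift(25mm) [0.044 0.487 1.575]
313 turn(8deg) [-5.959e+00 -2.000e-03 -2.000e-03] deg [-47.7  -0.   -0. ] shift(25mm) [0.044 0.658 1.748]
319 turn(8deg) [-6.709e+00 -2.000e-03 -3.000e-03] deg [-53.7  -0.   -0. ] shift(25mm) [0.043 0.846 1.902]
325 turn(8deg) [-7.459e+00 -2.000e-03 -3.000e-03] deg [-59.7  -0.   -0. ] shift(25mm) [0.043 1.049 2.036]
331 turn(8deg) [-8.209e+00 -2.000e-03 -3.000e-03] deg [-65.7  -0.   -0. ] shift(25mm) [0.043 1.264 2.147]
337 turn(8deg) [-8.959e+00 -2.000e-03 -3.000e-03] deg [-71.7  -0.   -0. ] shift(25mm) [0.043 1.491 2.235]
```

View pics/wrist2.png

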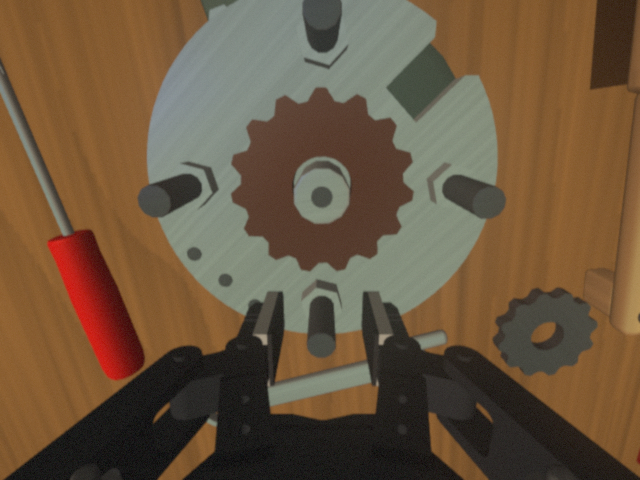

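carry_out(rows=[0,0,0,0,0,0,0.62,0,0,0,0,0,0,0.62,0,0,0,0,0,0,0.62], force=20)

```text
time: 3.1
tool_pos: [561.3, -177.8, 69.9]
tcp_rot: [-18.4, 89.9, -23.1]
ft_force: [0.8, -0.4, -0.5]
finger_gap: 16.1
```

```bash
cat > arc.py <<'E'
from h import *
import sys
a0=float(sys.argv[1]);st=float(sys.argv[2])
s=sense();print(s["time"],s["tool_pos"],s["finger_gap"],s["ft_force"],s["joint_pos"][5])
v=s["tool_pos"][:2]-C;print("ang",np.degrees(np.arctan2(v[1],v[0]))%360,"r",np.hypot(*v))
for k in range(1,6):
    a=a0+st*k;p=np.r_[C+58*np.array([np.cos(np.radians(a)),np.sin(np.radians(a))]),68]
    print(a,end=' ');goal(p,a-270)
E
python3 arc.py 265 6
```

```text
3.1 [ 561.30583237 -177.82800839   69.91804951] 16.1386727813883 [ 0.81123139 -0.41103827 -0.53654484] -17.854865285692462
ang 265.2108003605562 r 56.22430910393113
271.0 turn(8deg) [-0.714  0.009  0.004] deg [-5.7  0.1  0. ] shift(25mm) [ 0.077 -0.059  0.234]
277.0 turn(8deg) [-1.464  0.009  0.004] deg [-11.7   0.1   0. ] shift(25mm) [ 0.077 -0.023  0.474]
283.0 turn(8deg) [-2.214  0.009  0.004] deg [-17.7   0.1   0. ] shift(25mm) [0.078 0.039 0.709]
289.0 turn(8deg) [-2.964  0.008  0.005] deg [-23.7   0.1   0. ] shift(25mm) [0.078 0.125 0.936]
295.0 turn(8deg) [-3.714  0.008  0.005] deg [-29.7   0.1   0. ] shift(25mm) [0.078 0.234 1.153]
```

Measured pose noise is about 1–2 mm. Moving along the arc now.

carry_out(rows=[-0.75,0,0,0,-0.03,0.24,0.62,-1.5,0,0,0,0.02,0.48,0.62,-2.2,0,0,0,0.07,0.71,0.62,-3.0,0,0,0,0.16,0.94,0.62,-3.75,0,0,0,0.25,1.15,0.62])

```text
time: 3.6
tool_pos: [589.4, -173.6, 69.0]
tcp_rot: [139.6, 89.9, 165.2]
ft_force: [-4.6, 0.9, 1.1]
finger_gap: 16.2
```

```bash
python3 arc.py 295 6
```

```text
3.6 [ 589.39286478 -173.55314253   69.00395624] 16.17457349518103 [-4.5864129   0.94963014  1.12605366] -46.71899281619473
ang 294.32337688055225 r 56.7944881534667
301.0 turn(8deg) [-0.682 -0.009 -0.009] deg [-5.5 -0.1 -0.1] shift(25mm) [ 0.04  -0.038  0.269]
307.0 turn(8deg) [-1.432 -0.009 -0.009] deg [-11.5  -0.1  -0.1] shift(25mm) [ 0.039 -0.003  0.509]
313.0 turn(8deg) [-2.182 -0.008 -0.01 ] deg [-17.5  -0.1  -0.1] shift(25mm) [0.039 0.058 0.744]
319.0 turn(8deg) [-2.932 -0.008 -0.01 ] deg [-23.5  -0.1  -0.1] shift(25mm) [0.039 0.143 0.972]
325.0 turn(8deg) [-3.682 -0.007 -0.01 ] deg [-29.5  -0.1  -0.1] shift(25mm) [0.039 0.251 1.189]
```

carry_out(rows=[-0.72,0,0,0,-0.02,0.25,0.62,-1.45,0,0,0,0.02,0.5,0.62,-2.2,0,0,0,0.07,0.73,0.62,-2.95,0,0,0,0.16,0.96,0.62,-3.7,0,0,0,0.26,1.17,0.62])

```text
time: 4.1
tool_pos: [612.8, -155.5, 68.8]
tcp_rot: [129.3, 89.9, -175.5]
ft_force: [-4.7, -1.5, 0.1]
finger_gap: 16.6
```

carry_out(rows=[0,0,0,0,0,0,0.62])

```text
time: 4.2
tool_pos: [613.9, -155.0, 69.1]
tcp_rot: [-32.2, 90.0, 22.9]
ft_force: [0.0, 0.1, -1.1]
finger_gap: 16.3
```

```bash
python3 arc.py 325 2
python3 - <<'E'
from h import *
d=snapshot("top");cv2.imwrite("pics/top3.png",cv2.resize(d["color"][185:305,205:385,::-1],None,fx=4.4,fy=4.4,interpolation=cv2.INTER_CUBIC))
d=snapshot("side");cv2.imwrite("pics/side3.png",cv2.resize(d["color"][210:360,250:430,::-1],None,fx=4,fy=4,interpolation=cv2.INTER_CUBIC))
E
```

```text
4.2 [ 613.87248301 -154.98085511   69.13752803] 16.261203661333766 [ 0.01785347  0.10956032 -1.06678488] -73.82434218621557
ang 325.27381681522183 r 58.247264103782356
327.0 turn(8deg) [-0.249  0.001  0.001] deg [-2.  0.  0.] shift(25mm) [0.046 0.011 0.07 ]
329.0 turn(8deg) [-0.499  0.001  0.001] deg [-4.  0.  0.] shift(25mm) [0.046 0.015 0.151]
331.0 turn(8deg) [-0.749  0.001  0.001] deg [-6.  0.  0.] shift(25mm) [0.046 0.023 0.231]
333.0 turn(8deg) [-0.999  0.001  0.001] deg [-8.  0.  0.] shift(25mm) [0.046 0.032 0.312]
335.0 turn(8deg) [-1.249e+00  1.000e-03  1.000e-03] deg [-10.   0.   0.] shift(25mm) [0.046 0.045 0.392]
```

View pics/top3.png

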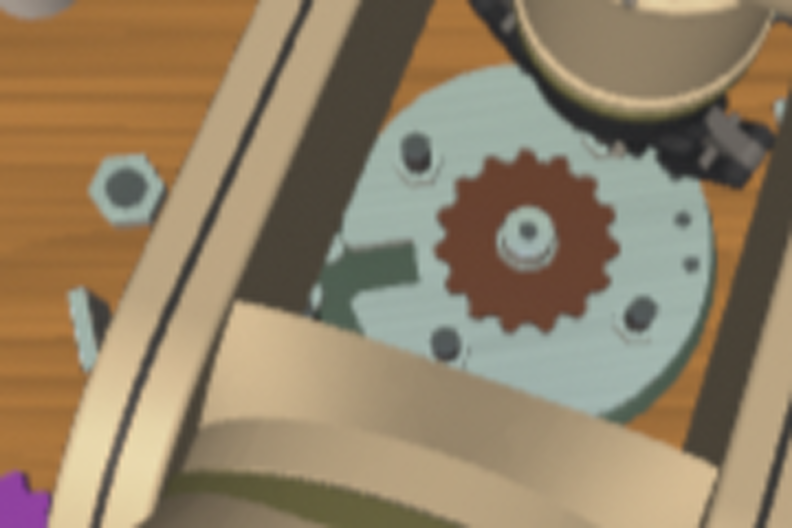

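View pics/side3.png

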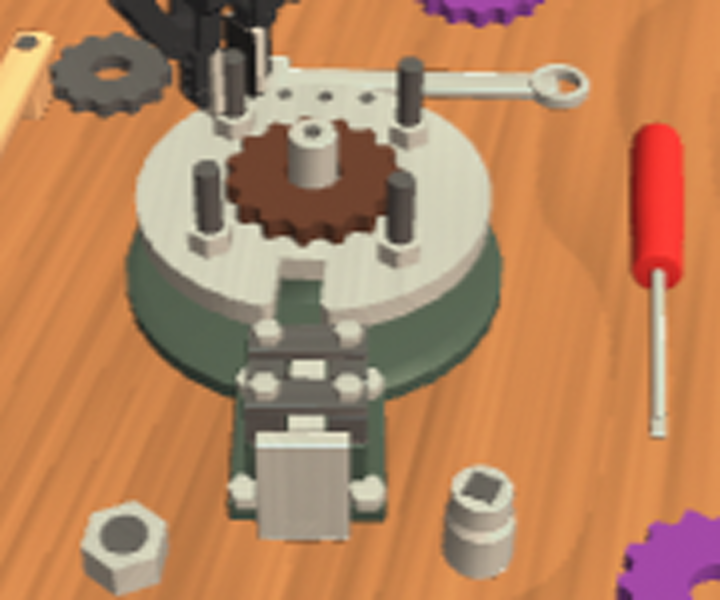

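```bash
cat > meas.py <<'E'
from h import *
import sys
t=snapshot("top");s=snapshot("side")
T=lambda x,y:(205+x/4.4-.5,185+y/4.4-.5)
S=lambda x,y:(250+x/4-.5,210+y/4-.5)
E
python3 - <<'E'
from meas import *
for p in [(208,168),(400,178),(411,64)]:
  v=onz(s,*S(*p),94)[:2]-C;print("side",np.degrees(np.arctan2(v[1],v[0])),np.hypot(*v))
for p in [(415,142),(446,332),(644,303)]:
  v=onz(t,*T(*p),94)[:2]-C;print("top",np.degrees(np.arctan2(v[1],v[0])),np.hypot(*v))
E
```

```text
side 54.985432790510586 57.14645449727239
side 144.31063818268473 57.89064935064679
side -126.35879291126155 58.49888988886535
top 54.16234028725147 58.050236824903976
top 143.45172373032204 56.126129235518825
top -124.54780254408344 57.54321051376807
```

carry_out(rows=[-0.2,0,0,0,0,0.06,0.62,-0.4,0,0,0,0.01,0.13,0.62,-0.59,0,0,0,0.01,0.19,0.62,-0.59,0,0,0,0.01,0.19,0.62])

```text
time: 4.8
tool_pos: [616.3, -151.4, 69.3]
tcp_rot: [-106.8, 90.0, -47.2]
ft_force: [-1.5, -3.0, 1.9]
finger_gap: 16.2
```

```bash
python3 arc.py 330 2|head -2
python3 - <<'E'
from h import *
d=snapshot("top");cv2.imwrite("pics/top4.png",cv2.resize(d["color"][185:305,205:385,::-1],None,fx=4.4,fy=4.4,interpolation=cv2.INTER_CUBIC))
d=snapshot("side");cv2.imwrite("pics/side4.png",cv2.resize(d["color"][210:360,250:430,::-1],None,fx=4,fy=4,interpolation=cv2.INTER_CUBIC))
E
```

```text
4.8 [ 616.34180457 -151.44363802   69.27940498] 16.155788216249487 [-1.51401941 -3.04608023  1.90029086] -78.10424607837663
ang 329.50840896012966 r 58.42125095106633
```

View pics/top4.png

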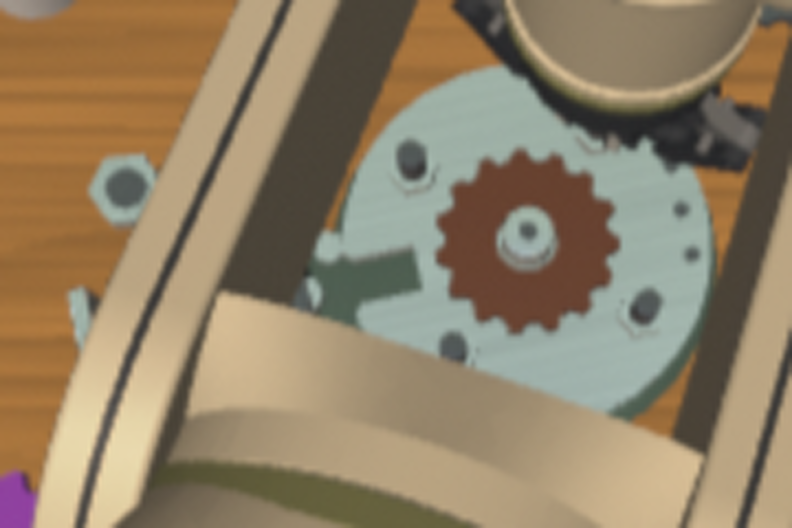

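View pics/side4.png

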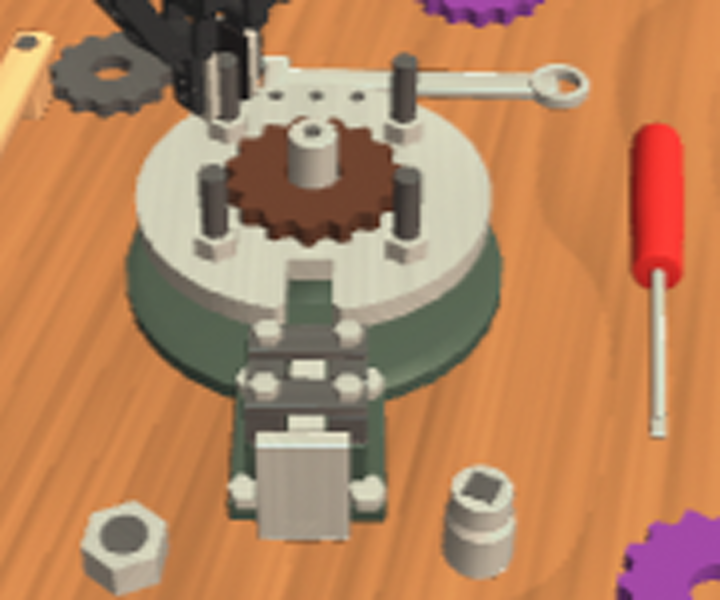

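Slot end at side-crop (310,270), bar at (307,370), spindle at (313,131): they line up. Next I'll open and lift.

carry_out(rows=[0,0,0,0,0,-0.06,0.4,0,0,0,0,0,-0.06,0.3,0,0,0,-0.9,0,-0.06,0.3,0,0,0,-2.0,0,-0.06,0.3,0,0,0,-3.6,0,-0.06,0.3])

```text
time: 5.4
tool_pos: [613.6, -151.6, 157.1]
tcp_rot: [96.4, 89.7, 156.0]
ft_force: [0.3, 0.6, -0.9]
finger_gap: 29.8
```

Run:
```python
from h import *
s=sense();print(s["time"],s["tool_pos"],s["joint_pos"])
u=np.array([np.cos(np.radians(104)),np.sin(np.radians(104))]);
p=C+u*225;print(p,u)
for y in(14,104):goal([*p,150],y)
d=snapshot("top");cv2.imwrite("pics/top5.png",cv2.resize(d["color"][185:305,205:385,::-1],None,fx=4.4,fy=4.4,interpolation=cv2.INTER_CUBIC))
```

```text
5.4 [ 613.64137796 -151.6285392   157.12452256] [-1.85420782e+01  1.51350176e+01  8.44061729e+01  2.88064275e-02
  8.07569950e+01 -7.81638934e+01]
[511.56757349  96.51653841] [-0.2419219   0.97029573]
turn(8deg) [ 5.702 -0.019 -0.034] deg [45.6 -0.2 -0.3] shift(25mm) [0.326 8.541 6.498]
turn(8deg) [-5.548  0.01  -0.037] deg [-44.4   0.1  -0.3] shift(25mm) [0.326 8.541 6.498]
```

View pics/top5.png

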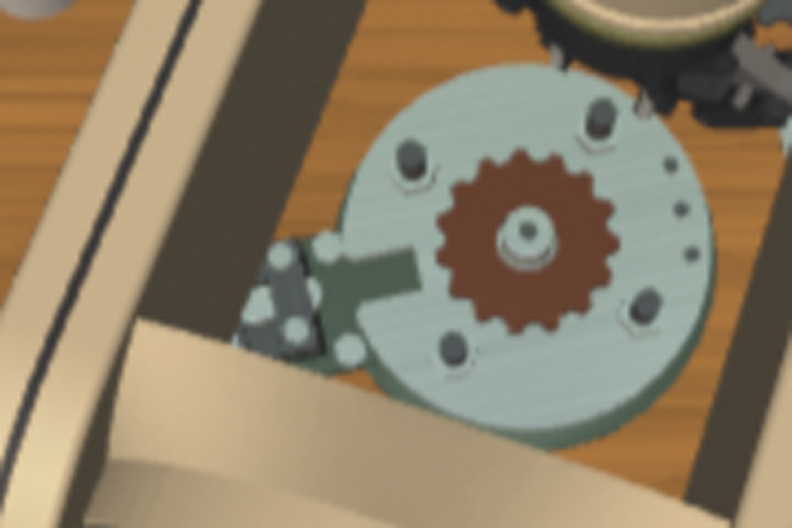

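carry_out(rows=[1,0,0,0,1.4,1.1,1,2,0,0,0,2.8,2.2,1,3,0,0,0,4.3,3.3,1,4,0,0,0,5.7,4.4,1,5,0,0,0,7.1,5.4,1])

```text
time: 5.95
tool_pos: [529.7, 55.6, 159.0]
tcp_rot: [35.5, 90.0, 54.8]
ft_force: [1.5, 0.2, 0.4]
finger_gap: 0.2
```

carry_out(rows=[0,0,0,0,0,0,1])

```text
time: 6.05
tool_pos: [528.6, 58.3, 158.8]
tcp_rot: [90.8, 89.9, 110.3]
ft_force: [0.2, -0.3, 0.7]
finger_gap: 0.1
```

Run:
```python
from h import *
s=sense();print(s["time"],s["tool_pos"],s["joint_pos"],s["finger_gap"])
goal([511.5,96.5,150],14);goal([511.5,96.5,62],14)
```

```text
6.05 [528.57735294  58.30910641 158.83684977] [  0.68575076  -0.42554944 101.155371     0.12446916  79.31372118
 -18.79541673] 0.06022220253016099
turn(8deg) [ 0.682 -0.001 -0.016] deg [ 5.5 -0.  -0.1] shift(25mm) [ 0.357  1.667 -0.135]
turn(8deg) [ 0.682 -0.001 -0.016] deg [ 5.5 -0.  -0.1] shift(25mm) [ 3.877  1.659 -0.135]
```

carry_out(rows=[0.68,0,0,0,1.0,-0.13,1,0.68,0,0,0,1.66,-0.13,1,0.68,0,0,1.3,1.66,-0.13,1,0.68,0,0,2.6,1.66,-0.13,1,0.68,0,0,3.87,1.66,-0.13,1])

```text
time: 6.55
tool_pos: [514.0, 91.7, 61.5]
tcp_rot: [-4.5, 89.9, 9.8]
ft_force: [-0.3, 0.1, -0.2]
finger_gap: 0.3
```

carry_out(rows=[0,0,0,0,0,0,1])

```text
time: 6.65
tool_pos: [509.6, 91.2, 57.4]
tcp_rot: [169.7, 89.5, -176.1]
ft_force: [-1.2, 0.3, -0.0]
finger_gap: -0.0
```

```bash
cat > push.py <<'E'
from h import *
s=sense();print(s["time"],s["tool_pos"],s["ft_force"])
a=np.radians(104);u=np.array([np.cos(a),np.sin(a)]);v=s["tool_pos"][:2]-C;x=np.array([u[1],-u[0]])
print("y_st",v@u,"x_st",v@x,"F along u",s["ft_force"][:2]@u)
for r in(203,180,163): goal([*(C+u*r),62],14)
d=snapshot("side");cv2.imwrite("pics/side_p%d.png"%(s["time"]*100),cv2.resize(d["color"][210:360,250:430,::-1],None,fx=4,fy=4,interpolation=cv2.INTER_CUBIC))
E
python3 push.py; ls pics
```

```text
6.65 [509.64194171  91.15195535  57.40134805] [-1.23294063  0.25728739 -0.02015341]
y_st 220.26062046988855 x_st -3.166242395339966 F along u 0.547920191089255
turn(8deg) [ 0.028 -0.061 -0.011] deg [ 0.2 -0.5 -0.1] shift(25mm) [-0.186 -0.691  0.122]
turn(8deg) [ 0.028 -0.061 -0.011] deg [ 0.2 -0.5 -0.1] shift(25mm) [-0.187 -1.611  0.119]
turn(8deg) [ 0.028 -0.061 -0.011] deg [ 0.2 -0.5 -0.1] shift(25mm) [-0.188 -2.291  0.116]
crop_side.png
crop_top.png
side0.png
side1.png
side3.png
side4.png
side_p665.png
top0.png
top3.png
top4.png
top5.png
wrist0.png
wrist1.png
wrist2.png
```

View pics/side_p665.png

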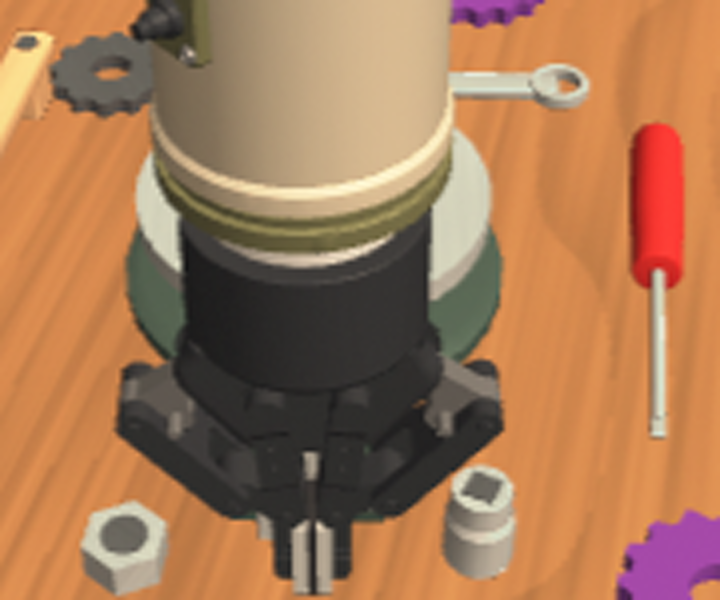

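The fingers (310,550) are outside the tab, clear of the nut (123,545) and socket (480,520). I'll push in small rows and watch the force.

carry_out(rows=[0,0,0,-0.1,-0.3,0.08,1,0,0,0,-0.1,-0.6,0.08,1,0,0,0,-0.1,-0.8,0.08,1,0,0,0,-0.1,-1.0,0.08,1,0,0,0,-0.1,-1.2,0.08,1])

```text
time: 7.2
tool_pos: [523.6, 62.7, 65.7]
tcp_rot: [-1.1, 89.9, 13.1]
ft_force: [0.4, 2.0, 2.4]
finger_gap: -0.2
```

```bash
python3 push.py
```

```text
7.2 [523.58173464  62.71383314  65.68327749] [0.35935834 1.97725771 2.40245798]
y_st 189.29489089996727 x_st 3.4796746844582507 F along u 1.8315880563004023
turn(8deg) [0.02  0.011 0.   ] deg [0.2 0.1 0. ] shift(25mm) [ 0.147  0.549 -0.138]
turn(8deg) [0.02  0.011 0.   ] deg [0.2 0.1 0. ] shift(25mm) [ 0.147 -0.371 -0.14 ]
turn(8deg) [0.02  0.011 0.   ] deg [0.2 0.1 0. ] shift(25mm) [ 0.147 -1.051 -0.142]
```

Bar moving at about 2 N. I'll keep pushing.

carry_out(rows=[0,0,0,0,-0.2,-0.05,1,0,0,0,0,-0.4,-0.05,1,0,0,0,0,-0.55,-0.05,1,0,0,0,0,-0.7,-0.05,1,0,0,0,0,-0.8,-0.05,1])

```text
time: 7.75
tool_pos: [526.3, 43.0, 64.6]
tcp_rot: [172.3, 90.0, -173.5]
ft_force: [-1.9, 1.6, 0.6]
finger_gap: 0.2
```

```bash
python3 push.py
```

```text
7.75 [526.30961413  43.00901771  64.6207393 ] [-1.90071918  1.62117118  0.5969656 ]
y_st 169.51545891847033 x_st 1.3594981945252627 F along u 2.0328410534166452
turn(8deg) [ 0.021 -0.005 -0.001] deg [ 0.2 -0.  -0. ] shift(25mm) [ 0.105  1.34  -0.05 ]
turn(8deg) [ 0.021 -0.005 -0.001] deg [ 0.2 -0.  -0. ] shift(25mm) [ 0.105  0.42  -0.053]
turn(8deg) [ 0.021 -0.005 -0.001] deg [ 0.2 -0.  -0. ] shift(25mm) [ 0.105 -0.26  -0.055]
```

carry_out(rows=[0,0,0,0,-0.1,0,1,0,0,0,0,-0.2,0,1,0,0,0,0,-0.25,0,1])

```text
time: 8.1
tool_pos: [527.7, 37.5, 64.6]
tcp_rot: [132.6, 89.9, 146.8]
ft_force: [-3.8, 8.0, 2.0]
finger_gap: -0.0
```

```bash
python3 push.py
```

```text
8.1 [527.68057119  37.47792285  64.57861269] [-3.8129696   7.95949188  2.04548089]
y_st 163.8169966907394 x_st 1.351639011832333 F along u 8.64550178917852
turn(8deg) [ 0.021 -0.005 -0.006] deg [ 0.2 -0.  -0. ] shift(25mm) [ 0.104  1.567 -0.049]
turn(8deg) [ 0.021 -0.005 -0.006] deg [ 0.2 -0.  -0. ] shift(25mm) [ 0.104  0.647 -0.052]
turn(8deg) [ 0.021 -0.005 -0.006] deg [ 0.2 -0.  -0. ] shift(25mm) [ 0.103 -0.033 -0.054]
```

carry_out(rows=[0,0,0,0,-0.06,0,1,0,0,0,0,-0.1,0,1,0,0,0,0,-0.1,0,1])

```text
time: 8.45
tool_pos: [527.7, 37.4, 64.6]
tcp_rot: [102.3, 89.7, 116.5]
ft_force: [-5.3, 13.9, 4.2]
finger_gap: -0.0
```

```bash
python3 push.py
```

```text
8.45 [527.7157685   37.38803353  64.61887419] [-5.31972962 13.8850158   4.19235414]
y_st 163.72126245974408 x_st 1.364044620068618 F along u 14.759530558336373
turn(8deg) [ 0.025 -0.007 -0.031] deg [ 0.2 -0.1 -0.3] shift(25mm) [ 0.112  1.571 -0.049]
turn(8deg) [ 0.025 -0.007 -0.031] deg [ 0.2 -0.1 -0.3] shift(25mm) [ 0.108  0.651 -0.052]
turn(8deg) [ 0.025 -0.007 -0.031] deg [ 0.2 -0.1 -0.3] shift(25mm) [ 0.105 -0.029 -0.055]
```

Firm stop at about 164 mm, with the force rising and no further motion. I'll back off, lift and look.

carry_out(rows=[0,0,0,0,0.6,0,1,0,0,0,0,1.4,0,1,0,0,0,-1.2,2.2,0,1,0,0,0,-3.0,3.0,0,1,0,0,0,-4.8,4.0,0,1])

```text
time: 9.0
tool_pos: [503.6, 131.5, 184.3]
tcp_rot: [-142.3, 89.9, -128.1]
ft_force: [1.6, 0.1, 0.3]
finger_gap: 0.2
```

carry_out(rows=[0,0,0,-1.5,1.5,0,1,0,0,0,-2,3.2,0,1,0,0,0,-2,5,0,1,0,0,0,-2,6.8,0,1,0,0,0,-2,6.8,0,1])

```text
time: 9.5
tool_pos: [460.9, 300.8, 233.7]
tcp_rot: [54.6, 89.9, 69.1]
ft_force: [0.1, -0.7, -0.4]
finger_gap: 0.1
```

Run:
```python
from h import *
s=sense();print(s["time"],s["tool_pos"],s["ft_force"])
d=snapshot("top");cv2.imwrite("pics/top6.png",cv2.resize(d["color"][185:305,205:385,::-1],None,fx=4.4,fy=4.4,interpolation=cv2.INTER_CUBIC))
d=snapshot("side");cv2.imwrite("pics/side6.png",cv2.resize(d["color"][210:360,250:430,::-1],None,fx=4,fy=4,interpolation=cv2.INTER_CUBIC))
```

```text
9.5 [460.91712698 300.79465603 233.70771507] [ 0.12394361 -0.65728298 -0.36986721]
```

View pics/top6.png

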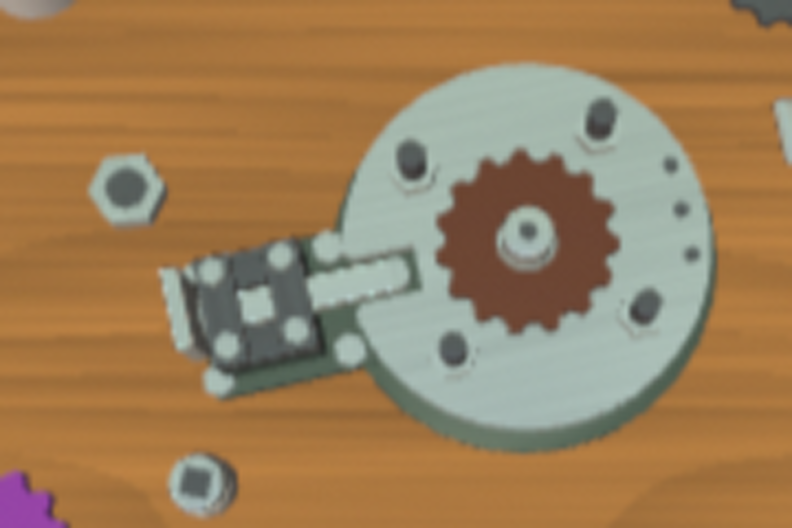

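View pics/side6.png

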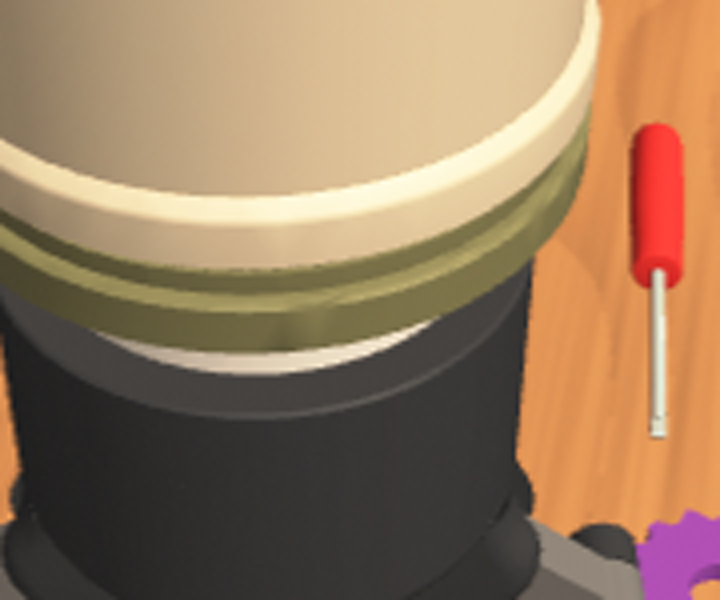

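The top view shows the bar in the slot, its nose at (410,270) about 4 mm short of the slot's end, as expected at home. The sprocket is centred, and the nut and socket haven't moved.

Run:
```python
from meas import *
a=onz(t,*T(86,333),92);b=onz(t,*T(174,310),92);print("tab travel",np.linalg.norm(a-b))
print(hand_in())
```

```text
tab travel 36.86760459489568
the job is handed in; nothing more can be done
None
```

The turntable is locked and the job is handed in at about 9.5 s; no verdict came back. I straddled one stud with the fingers and turned the disc about 64° counterclockwise until the slot faced the bar. Then I pushed the bar's tab with shut fingers until it hit a firm stop, and backed away clear.

**Last checks:**
- **Bar stop:** the push force rose from 2 N to about 15 N with no more movement, with the tool 164 mm from the axis (about 163 mm was expected for the bar fully home).
- **Top picture:** the nose is in the slot, about 4 mm from its end. The sprocket is centred on the spindle, the nut and socket are where they were, and the robot touches nothing.
- **Bar travel (disagrees):** a rough estimate from pixels I picked by eye gave 37 mm, not 40. That is above the 36 mm limit but only just; I put the gap down to pixel error of about 2–3 mm and went by the firm stop.
- **Not checked:** the arm blocked the last side picture of the turntable. I did not recheck the wire brush, spanner, tin, spare sprocket or screwdriver by measurement, though the arm never went near them at bench level.

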